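# Chock the rover's trailer and unhitch its tongue

## Task

On this robotics bench a small blue rover stands hitched to its trailer. First take the orange wheel chock out of the parts tray, leaving the other parts in it, stand it on the table square behind the trailer's left wheel (the one on the robot's side), pushed up snug against the tyre, and let go of it. Then pull the yellow hitch latch sideways against its spring, lift the red tongue off the ball until the coupler is about 6 cm above where it sat, and finish while still holding it raised and still; do not shift the chock or push the multimeter about.

Things in the scene. Friction and masses are not known exactly. Their poses are not given: they have to be found in the camera images.
- chock_mid (a point): Orange wheel chock, 60 g, loose, upright in the tray at first. Foot 50 mm long (its x), 36 mm wide (y); both ends slope up to a 22 mm high body, the same either way round; on it an upright grip fin 18 mm long (x), 14 mm thick (y), top 64 mm above the underside. This point: its centre, 32 mm above its underside, z up. Grip across the fin 15 mm above this point.
- wheel_foot (a point): Table point (z = 0) under the axle of the trailer's left wheel, mid-tyre (diameter 60, width 24 mm, orange hub, fixed). x forward (to the rover), y to the rover's left (roughly to the robot). The chock goes behind (-x), its long side along x; it touches the tyre when its middle is about 42 mm behind this point. Trailer bed, 80 mm high, ends 15 mm behind the axle, 35 mm inward of this point.
- tongue: Red tongue. Origin on its hinge (axis along its y, fixed to the trailer, 75 mm above the table); x along it to the coupler, y to the rover's left (roughly to the robot), z up when level, as at the start. Coupler 52 x 46 mm at x = 150 mm, its top 17 mm above the origin. Unlatched it swings up about the hinge (turns about -y) by up to 0.75 rad; let go, it falls. 2 N at the coupler lifts it.
- socket (a point): Ball socket of the coupler, moves with the tongue: at tongue x = 150 mm, y = 0, z = -5 mm. It lies at the ball's centre, 70 mm above the table, while hitched.
- latch_grip (a point): Pinch point of the yellow tab upright on the coupler's left side: 12 mm thick (its y), 26 mm wide (x), from 28 mm below to 20 mm above this point. Latch home: at tongue x 150, y 38.5, z 50 mm; axes as the tongue's. The tongue carries it, so the tab both pulls the latch and lifts the tongue, moving on a circle about the tongue's hinge. The coupler's top is 33 mm below this point.
- latch (a joint): Slide of the latch along the tongue's +y (away from the coupler, roughly to the robot), m: 0 = home (its bolt locks under the ball, the tongue cannot rise more than some 4 mm), stop at 0.014. The bolt is clear of the ball beyond 0.009. The spring pulls it home with 4 N at 0 and about 10 N at the stop.
- ball (a point): Centre of the fixed steel hitch ball (diameter 24 mm) on the rover's ball mount, 70 mm above the table.
- tray: Grey parts tray, fixed, 96 mm (its x) by 300 mm (its y), 30 mm high, walls and floor 4 to 5 mm; origin under its centre. Four parts stand in a row along its y, about 72 mm apart, in any order.
- motor: Small white gear motor with a steel can, 44 x 20 mm, 20 mm high, in the tray, to be left there. Origin at its underside.
- bracket: Aluminium angle bracket, 40 x 30 mm, 26 mm high, in the tray, to be left there. Origin at its underside.
- collar: Brass shaft collar, 38 mm across, 16 mm high, in the tray, to be left there. Origin at its underside.
- meter: Yellow handheld multimeter lying on the table, 75 x 135 mm, 36 mm high, bystander. Origin at the centre of its underside.

How it is judged:
On the way, in this order (a step that is already met when the one before it is completed fails the run):
1. the chock stands on the table behind the left trailer wheel, snug against the tyre, and is let go (x of chock_mid in the frame of wheel_foot between -0.052 and -0.036 m and y of chock_mid in the frame of wheel_foot between -0.014 and 0.014 m and angle between the x axis of chock_mid and the x axis of wheel_foot, either way round below 0.3 rad and angle between chock_mid's own z axis and vertical below 0.1 rad and height (world z) of chock_mid between 0.027 and 0.037 m and contact force between the fingers and chock below 0.1 N), for 0.2 s.
2. the latch is pulled out while the tongue is still down on the ball (value of joint latch above 0.009 m and height (world z) of socket below 0.08 m), for 0.05 s.
3. the tongue is lifted clear of the ball by the gripper (height (world z) of socket above 0.105 m and contact force between the fingers and tongue above 0.5 N), for 0.2 s.
At the end, for the whole second after the job is handed in: Gripper holds the tongue or its latch tab, still, socket 35 to 95 mm above its place on the ball. Chock upright on the table, released, its middle 36 to 52 mm behind the wheel's foot point (touching: 42), within 14 mm sideways of the tyre's middle and 0.3 rad of square (all of step 3 and x of chock_mid in the frame of wheel_foot between -0.052 and -0.036 m and y of chock_mid in the frame of wheel_foot between -0.014 and 0.014 m and angle between the x axis of chock_mid and the x axis of wheel_foot, either way round below 0.3 rad and angle between chock_mid's own z axis and vertical below 0.1 rad and height (world z) of chock_mid between 0.027 and 0.037 m and height (world z) of socket below 0.165 m and angular speed of tongue below 0.1 rad/s); the arm keeps its last pose, push and grip.
It fails at once if one of the other parts is taken out of the tray (height (world z) of any of motor, bracket, collar above 0.06 m or horizontal distance between any of motor, bracket, collar and tray above 0.165 m).
It fails at once if the multimeter is pushed more than 40 mm (distance of meter from where it was at the start of the episode above 0.04 m).
It also fails if it takes over 58 s, if anything falls off the work surface, if the arm or the gripper's body presses on something with over 40 N, if the wrist force passes 120 N, or if a joint passes its speed limit or range.

## Robot

A 7-joint arm with a two-finger parallel gripper is mounted at the origin on the work surface. World frame = base frame: x ahead of the robot, y to its left, z up, the work surface at z = 0. Lengths are in m, angles in rad, forces in N, time in s.
With the tool pointing down it reaches from about 0.4 to 0.875 m from the base axis. Payload 19.3 kg.
Tool frame: the origin (TCP) lies at the very end of the fingers, on their centre line; the grasp point (between the pads) lies 19 mm behind it; z points along the fingers, y is the line along which they close (so a half turn about z gives the same grasp; the last joint's range is limited). The gripper opens to 85 mm and grips with 20 to 120 N. Pads are 22 mm wide; open, the fingers measure 114 mm over their backs; the gripper's body (76 mm by 85 mm) begins 54 mm behind the grasp point. The pads swing forward as they close: fully open they stand 13 mm farther back than shut.
Start: joints at [-1.182, 0.521, -0.036, 1.599, 0.021, 1.021, -0.113], TCP at [0.277, 0.56, 0.231] pointing down, gripper open.
Joint ranges: [-2.91, 2.91], [-0.3, 2.13], [-1.5, 1.42], [0.17, 2.43], [-1.26, 4.41], [0.16, 1.93], [-2.52, 2.52]. Speed limits (rad/s): [1.89, 1.89, 2.39, 2.39, 3.01, 3.01, 3.01].

## Interface

Orientations are given as [roll, pitch, yaw] about the fixed x, y, z axes, in that order (R = Rz(yaw) Ry(pitch) Rx(roll)).
In Python, from workcell import bot gives the robot as it stands. The module is installed in compiled form; this text tells all that it offers.
- The arm moves only by the tool apply_moves, never from a script. Its arguments are lists of equal length, an entry for each row: "claw": the finger opening in m, from 0 to 0.0854; "xyz": the shift along the tool's x, y, z in m, a list of three; "twist": the turn, a rotation vector about the tool's x, y, z in rad, a list of three. A call has 1 to 20 rows; each row shifts and turns the commanded pose from where the row before left it, along the tool's axes as they then stand; what a row does not reach is not made up. A row lasts 1/10 s, in which the tool goes at most 50 mm and 8.59 degrees, less where a joint would pass 70% of its speed; a pose out of reach is approached as far as the arm can. A call with a gripper value outside its range is refused whole. The fingers move at their own pace and stop on an object; "force" is the grip in N (left out, the last holds). Time passes only in rows, so rows that do not move let the fingers close. It gives the time, the measured TCP pose, the force, the opening and the grip force at its end, in the units of the state.
- bot.observe(): the state, without advancing time (a new reading comes with each control period).
- bot.grab_frame(name): name is "scene" or "top"; returns a dict with "img" (400x640x3 uint8, red, green, blue), "vfov" (degrees; the focal length in pixels is half the picture's height over the tangent of half this angle, whatever the lens; pixels are square), "cx", "cy" (the principal point, pixels), "distortion" ([k1, k2, p1, p2, k3] as OpenCV has them; the pictures are not rectified), "view" (4x4, takes a point from world to camera coordinates). Camera axes: x right, y up, looking along -z (the intrinsics and any distortion apply to the point x, -y, -z); pixel columns grow to the right and rows downward; lengths in m; the calibration is good to about 2 mm. A picture is of the moment at which its call begins. There is no depth.
- bot.job_done(): hands the job in; it is judged then, once.
Trained networks look in the newest picture that a camera, given by its name, has taken for a name from the list of things; names that differ only in an ending like _2 or _b are one class to them, and where a whole thing is asked for, a point or a joint stands for the part that bears it (a point fixed in the world has none). Each returns a list of dicts, best first, with "score" (0 to 1); they miss things now and then, are a little off and sometimes report something else, mostly with a low value. They report only what shows in the picture. A call takes as long as a camera call.
- bot.find_in(camera, query): "position" ([x, y, z] in m, in world coordinates, good to about 4 mm: the middle of the surface that is visible of it).
The state is a dict: "clock": time; "qpos": joint angles; "qd": joint speeds; "joint_efforts": joint torques, N m; "position": TCP position; "tool_rot": TCP orientation; "force": force on the tool from outside, world axes, zero at the start; "moment": the same for the moment, N m; "grip_width": finger opening in m; "finger_force": force on a finger pad.
Only numpy, scipy, OpenCV 4.12 (cv2) and the standard library are available. Lean on these libraries where they do the work, as an engineer would, in place of code of your own. Each camera call takes 0.05 s, during which the arm holds its last target. There are 200 camera calls.

## Working session

There is one attempt and no reset: what is moved stays moved. The work goes in short steps, Python scripts to look and compute and a tool call to move; the robot and the scene stay as the last step left them, time stands still between calls to the robot, and variables do not carry over. Pictures are saved under pics/ and viewed, at most 10 in all, crops included, and the job is handed in when it is done.

Besides the shell and the picture viewer there is one more tool, called after ">>>" by a JSON object that holds its "op" and its "data", one argument or row to a line. apply_moves: Moves the arm, as the interface text tells. Its arguments: {"type":"object","properties":{"claw":{"type":"array"},"xyz":{"type":"array"},"twist":{"type":"array"},"force":{"type":"number"}},"required":["claw","xyz","twist"]}

```bash
mkdir -p pics; cat > h.py <<'E'
import numpy as np, cv2
from workcell import bot
def K(f):
    fl=200/np.tan(np.radians(f["vfov"])/2); return np.array([[fl,0,f["cx"]],[0,fl,f["cy"]],[0,0,1.]])
F=np.diag([1,-1,-1.])
def proj(f,P):
    V=np.array(f["view"]); P=np.atleast_2d(P); R=F@V[:3,:3]; t=F@V[:3,3]
    return cv2.projectPoints(P.astype(float),cv2.Rodrigues(R)[0],t,K(f),np.array(f["distortion"],float))[0][:,0]
def back(f,uv,z):
    V=np.array(f["view"]); uv=np.array(uv,float).reshape(-1,1,2)
    n=cv2.undistortPoints(uv,K(f),np.array(f["distortion"],float))[:,0]
    d=np.c_[n[:,0],-n[:,1],-np.ones(len(n))]@V[:3,:3]; c=-V[:3,:3].T@V[:3,3]
    return c+d*((z-c[2])/d[:,2])[:,None]
def snap(cam,name):
    f=bot.grab_frame(cam); cv2.imwrite(f"pics/{name}.png",f["img"][:,:,::-1]); return f
E
python3 - <<'E'
from h import *
np.set_printoptions(precision=4,suppress=True)
s=bot.observe(); print(s)
for c in("scene","top"):
    f=snap(c,c+"0"); V=np.array(f["view"]); print(c,f["vfov"],-V[:3,:3].T@V[:3,3],f["distortion"])
    for q in["chock_mid","tongue","latch_grip","latch","socket","ball","tray","motor","bracket","collar","meter","wheel_foot"]:
        try:
            for r in bot.find_in(c,q)[:2]: print(q,np.round(r["position"],4),round(r["score"],2),proj(f,r["position"])[0].round())
        except Exception as e: print(q,e)
E
```

```text
{'clock': 0.0, 'qpos': array([-1.1822,  0.5221, -0.0363,  1.6   ,  0.0212,  1.0211, -0.1128]), 'qd': array([ 0.0002,  0.0016,  0.0002, -0.0005,  0.0018, -0.0015, -0.0016]), 'joint_efforts': array([  0.0004, -92.709 ,   1.9796, -36.9956,   0.0178,   0.0076,
        -0.    ]), 'position': array([0.2767, 0.56  , 0.2307]), 'tool_rot': array([-3.1404,  0.0001,  2.6828]), 'force': array([ 0.7327,  0.9563, -0.3347]), 'moment': array([ 0.01  , -0.0312, -0.0244]), 'finger_force': 0.0, 'grip_width': 0.08554089389352978}
scene 43.44093653591851 [ 1.3756 -0.688   0.9129] [0.0228 0.     0.     0.     0.    ]
chock_mid [0.484  0.2209 0.0271] 0.77 [362. 179.]
tongue [0.7012 0.0414 0.09  ] 0.84 [370. 222.]
latch_grip [0.6639 0.0522 0.1196] 0.6 [364. 205.]
latch [0.6682 0.0536 0.1201] 0.46 [366. 205.]
socket [0.703  0.0371 0.0902] 0.81 [370. 223.]
ball [0.719  0.0415 0.0739] 0.57 [375. 231.]
tray [0.4645 0.1767 0.0114] 0.84 [347. 185.]
tray [0.7014 0.0412 0.0876] 0.47 [370. 223.]
motor [0.4591 0.1497 0.0254] 0.56 [340. 184.]
bracket [0.4495 0.0836 0.009 ] 0.61 [320. 195.]
collar [0.4806 0.2974 0.0201
[... 310 characters left out ...]
ip [0.6627 0.0545 0.1405] 0.46 [271. 167.]
latch [0.6554 0.0512 0.1395] 0.52 [272. 170.]
socket [0.6994 0.0294 0.0908] 0.7 [283. 157.]
socket [0.4659 0.1909 0.0079] 0.54 [219. 255.]
ball [0.6903 0.1096 0.0806] 0.84 [251. 162.]
tray [0.4654 0.1912 0.0075] 0.73 [219. 255.]
tray [ 0.4977 -0.42    0.0349] 0.58 [464. 244.]
motor [0.4564 0.1561 0.0216] 0.45 [232. 259.]
motor [0.4565 0.0856 0.0086] 0.39 [261. 259.]
bracket [0.6589 0.0548 0.1411] 0.71 [271. 168.]
bracket [0.4571 0.083  0.0094] 0.55 [262. 259.]
collar [0.4742 0.294  0.0192] 0.71 [178. 251.]
meter [ 0.4971 -0.4213  0.0367] 0.58 [465. 244.]
meter [0.6977 0.0301 0.0877] 0.47 [283. 158.]
wheel_foot [0.6896 0.11   0.0813] 0.93 [251. 162.]
```

```bash
python3 - <<'E'
import cv2
a=cv2.imread("pics/scene0.png")[100:300,240:500]; cv2.imwrite("pics/s0c.png",cv2.resize(a,None,fx=3,fy=3,interpolation=cv2.INTER_CUBIC)[:600,:780])
a=cv2.imread("pics/top0.png")[100:300,140:400]; cv2.imwrite("pics/t0c.png",cv2.resize(a,None,fx=3,fy=3,interpolation=cv2.INTER_CUBIC))
E
```

```text
(no output)
```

View pics/s0c.png

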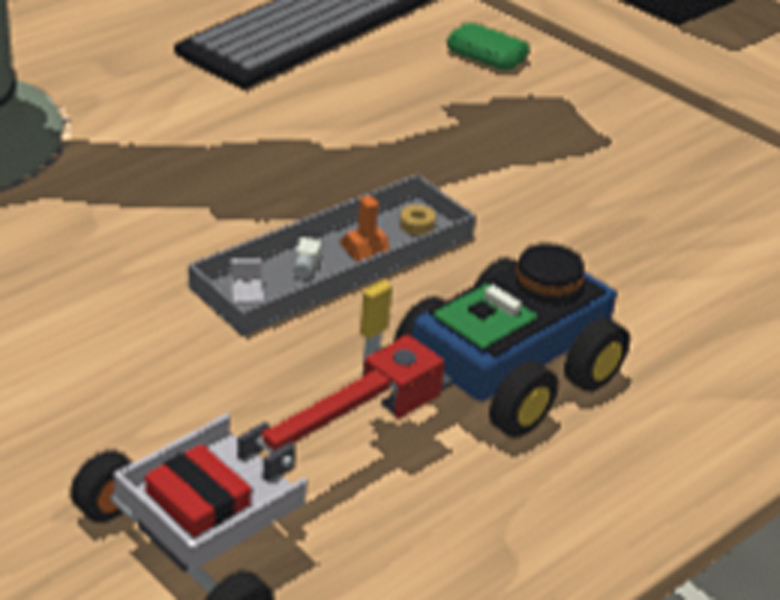

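View pics/t0c.png

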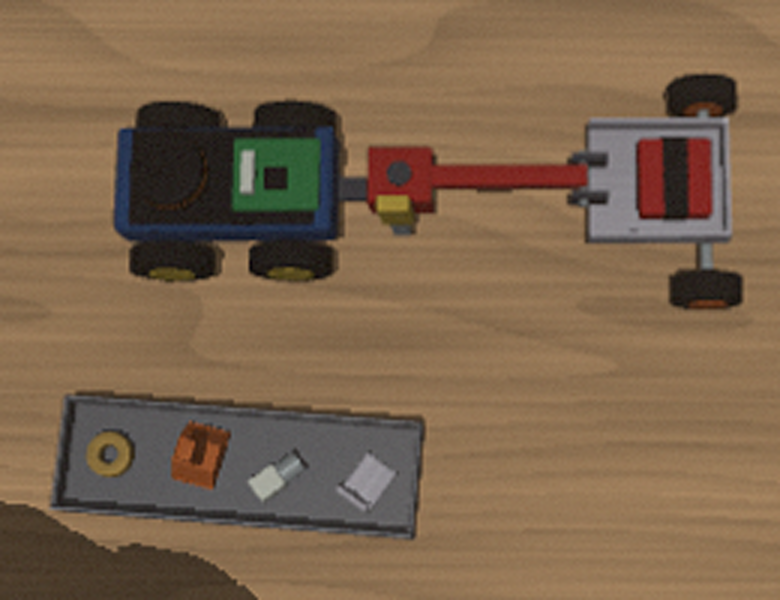

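The top view has world +y to the left and +x up. The rover and trailer point along about +y. The tray row, from the left, is collar, chock, motor, bracket, with the chock at about full-image (207,251). The trailer's left wheel is at about (375,196) and the yellow tab at about (271,169). Next I fit box models to colour masks in both views.

```bash
cat > fit.py <<'E'
from h import *
from scipy.optimize import minimize
def box(x,y,z): return np.array([[a,b,c] for a in x for b in y for c in z],float)/1000
CHOCK=[np.vstack([box((-25,25),(-18,18),(0,4)),box((-12,12),(-18,18),(22,22))]),box((-9,9),(-7,7),(0,64))]
t=np.linspace(0,2*np.pi,24)
WHEEL=[np.vstack([np.c_[30*np.cos(t),0*t+s,30+30*np.sin(t)] for s in(-12,12)])/1000]
TAB=[box((-13,13),(-6,6),(-28,20))]
COUP=[box((-26,26),(-23,23),(-17,0))]   # origin on top
def place(P,x,y,z,w):
    c,s=np.cos(w),np.sin(w); return P@np.array([[c,s,0],[-s,c,0],[0,0,1]])+[x,y,z]
S=4
def mask(f,parts,p,z,roi):
    x0,x1,y0,y1=roi; m=np.zeros(((y1-y0)*S,(x1-x0)*S),np.uint8)
    for P in parts:
        u=(proj(f,place(P,p[0],p[1],z,p[2]))-[x0,y0]+.5)*S
        cv2.fillConvexPoly(m,cv2.convexHull(u.round().astype(np.int32)),1)
    return cv2.resize(m.astype(np.float32),(x1-x0,y1-y0),interpolation=cv2.INTER_AREA)
def fit(obs,parts,p0,z,yawfix=False):
    def cost(p):
        if yawfix: p=[*p,p0[2]]
        e=0
        for f,roi,m in obs:
            r=mask(f,parts,p,z,roi); e+=np.abs(r-m).sum()/m.sum()
        return e
    n=2 if yawfix else 3
    best=min((minimize(cost,(np.array(p0)+[0,0,d])[:n],method="Nelder-Mead",options=dict(initial_simplex=(np.array(p0)+[0,0,d])[:n]+np.vstack([np.zeros(n),np.diag([.012,.012,.25][:n])]),xatol=1e-4,fatol=1e-4)) for d in ([0] if yawfix else [-.2,0,.2])),key=lambda r:r.fun)
    return best.x,best.fun
def hsvmask(f,roi,lo,hi):
    x0,x1,y0,y1=roi; h=cv2.cvtColor(np.ascontiguousarray(f["img"]),cv2.COLOR_RGB2HSV)[y0:y1,x0:x1]
    m=cv2.inRange(h,np.array(lo),np.array(hi)); n,l,st,_=cv2.connectedComponentsWithStats(m,connectivity=8)
    k=1+np.argmax(st[1:,4]); return (l==k).astype(np.float32)
E
python3 - <<'E'
from fit import *
np.set_printoptions(precision=4,suppress=True)
t=bot.grab_frame("top"); s=bot.grab_frame("scene")
def O(f,roi,lo,hi): return (f,roi,hsvmask(f,roi,lo,hi))
for n in [(180,180,255)]: pass
oc=[O(t,(190,226,235,268),(3,150,80),(16,255,255)),O(s,(350,372,162,190),(3,150,80),(16,255,255))]
ot=[O(t,(262,282,160,184),(20,110,60),(35,255,255)),O(s,(357,374,190,216),(20,110,60),(35,255,255))]
ow=[O(t,(358,392,186,206),(0,0,0),(179,255,62))]
ow2=[O(t,(358,392,122,141),(0,0,0),(179,255,62))]
ocp=[O(t,(258,288,145,173),(170,120,60),(179,255,255))]
for n,o in dict(chock=oc,tab=ot,wheel=ow,wheelR=ow2).items(): print(n,[int(q[2].sum()) for q in o])
for c in [oc,oc[:1],oc[1:]]: print("chock",fit(c,CHOCK,[.478,.221,1.3],.005))
for c in [ot,ot[:1],ot[1:]]: print("tab",fit(c,TAB,[.66,.054,1.55],.125))
print("wheel",fit(ow,WHEEL,[.60,-.175,1.5],0)); print("wheelR",fit(ow2,WHEEL,[.76,-.175,1.5],0))
P=lambda u,z:back(t,np.array(u)/3+[[140,100]],z)
print("coupler corners",P([[369,148],[433,148],[370,211],[435,211]],.092))
print("knob",P([[399,173]],.092),"bar",P([[440,175],[585,175]],.08))
print("bed",P([[588,120],[730,118],[732,241],[588,241]],.08))
print("tray",P([[67,395],[424,420],[413,537],[53,510]],.03))
E
```

```text
chock [235, 160]
tab [108, 163]
wheel [246]
wheelR [248]
chock (array([0.473 , 0.2257, 1.9121]), np.float64(1.1939411163330078))
chock (array([0.4723, 0.2244, 1.777 ]), np.float64(0.6414893865585327))
chock (array([0.4687, 0.2339, 2.2246]), np.float64(0.47734373807907104))
tab (array([0.6606, 0.0559, 1.7278]), np.float64(0.30966684222221375))
tab (array([0.6606, 0.056 , 1.5781]), np.float64(0.1215277761220932))
tab (array([0.6589, 0.0583, 1.7447]), np.float64(0.10544478893280029))
wheel (array([ 0.6182, -0.1981,  1.6116]), np.float64(0.2794715464115143))
wheelR (array([ 0.7856, -0.196 ,  1.7107]), np.float64(0.38558468222618103))
coupler corners [[0.7184 0.0797 0.092 ]
 [0.7189 0.0276 0.092 ]
 [0.6656 0.0772 0.092 ]
 [0.6662 0.0247 0.092 ]]
knob [[0.6976 0.0547 0.092 ]] bar [[ 0.6996  0.0221  0.08  ]
 [ 0.7009 -0.0966  0.08  ]]
bed [[ 0.7479 -0.0989  0.08  ]
 [ 0.751  -0.2161  0.08  ]
 [ 0.6469 -0.2163  0.08  ]
 [ 0.6455 -0.0993  0.08  ]]
tray [[0.5205 0.3325 0.03  ]
 [0.5035 0.0339 0.03  ]
 [0.4074 0.0406 0.03  ]
 [0.4251 0.3379 0.03  ]]
```

```bash
python3 - <<'E'
from fit import *
np.set_printoptions(precision=4,suppress=True)
t=bot.grab_frame("top"); s=bot.grab_frame("scene")
def O(f,roi,lo,hi): return (f,roi,hsvmask(f,roi,lo,hi))
oc=[O(t,(190,226,235,268),(3,150,80),(16,255,255)),O(s,(350,372,162,190),(3,150,80),(16,255,255))]
for c in [oc,oc[:1],oc[1:]]: print("chock",fit(c,CHOCK,[.478,.221,-.2],.005))
def W(f,roi):
    x0,x1,y0,y1=roi;h=cv2.cvtColor(np.ascontiguousarray(f["img"]),cv2.COLOR_RGB2HSV)[y0:y1,x0:x1].astype(int)
    m=(h[...,2]<62)|((h[...,0]<9)&(h[...,1]>150)); 
    return (f,roi,m.astype(np.float32))
ow=W(t,(358,392,188,206)); print(ow[2].astype(int)); 
x,c=fit([ow],WHEEL,[.612,-.199,1.583],0,True); print("wheel",x,c)
print((mask(t,WHEEL,[*x,1.583],0,ow[1])>.5).astype(int))
ot=[O(t,(262,282,160,184),(20,110,60),(35,255,255)),O(s,(357,374,190,216),(20,110,60),(35,255,255))]
for c in [ot,ot[:1],ot[1:]]: print("tab",fit(c,TAB,[.66,.054,1.583],.125,True))
oq=W(s,(262,285,248,276)); print("wheel scene",fit([oq],WHEEL,[.612,-.199,1.583],0,True))
a=np.ascontiguousarray(s["img"][:,:,::-1]); print(proj(s,[[.612,-.2,0]]))
E
```

```text
chock (array([ 0.4752,  0.2244, -0.3245]), np.float64(0.9617142677307129))
chock (array([ 0.475 ,  0.2247, -0.2719]), np.float64(0.38034188747406006))
chock (array([ 0.4658,  0.2343, -0.7667]), np.float64(0.4636076092720032))
[[0 0 0 0 0 0 0 0 0 0 0 0 0 0 0 0 0 0 0 0 0 0 0 0 0 0 0 0 0 0 0 0 0 0]
 [0 0 0 0 0 0 0 0 0 0 0 0 0 0 0 0 0 0 0 0 0 0 0 0 0 0 0 0 0 0 0 0 0 0]
 [0 0 0 0 0 0 0 0 0 1 0 1 1 1 1 1 1 1 1 1 1 1 0 0 0 0 0 0 0 0 0 0 0 0]
 [0 0 0 0 0 0 0 1 1 1 1 1 1 1 1 1 1 1 1 1 1 1 1 1 1 1 1 1 0 0 0 0 0 0]
 [0 0 0 0 0 1 1 1 1 1 1 1 1 1 1 1 1 1 1 1 1 1 1 1 1 1 1 1 1 0 0 0 0 0]
 [0 0 0 0 0 0 1 1 1 1 1 1 1 1 1 1 1 1 1 1 1 1 1 1 1 1 1 1 1 0 0 0 0 0]
 [0 0 0 0 0 0 1 1 1 1 1 1 1 1 1 1 1 1 1 1 1 1 1 1 1 1 1 1 1 0 0 0 0 0]
 [0 0 0 0 0 0 1 1 1 1 1 1 1 1 1 1 1 1 1 1 1 1 1 1 1 1 1 1 1 0 0 0 0 0]
 [0 0 0 0 0 0 1 1 1 1 1 1 1 1 1 1 1 1 1 1 1 1 1 1 1 1 1 1 1 0 0 0 0 0]
 [0 0 0 0 0 0 1 1 1 1 1 1 1 1 1 1 1 1 1 1 1 1 1 1 1 1 1 1 1 0 0 0 0 0]
 [0 0 0 0 0 0 1 1 1 1 1 1 1 1 1 1 1 1 1 1 1 1 1 1 1 1 1 1 1 0 0 0 0 0]
 [0 0 0 0 0 0 1 1 1 1 1 1 1 1 1 1 1 1 1 1 1 1 1 1 1 1 1 1 1 0 0 0 0 0]
 [0 0 0 0 0 1 1 1 1 1 
[... 1310 characters left out ...]
 0 1 1 1 1 1 1 1 1 1 1 1 1 1 1 1 1 1 1 1 1 1 1 1 1 0 0 0 0 0]
 [0 0 0 0 0 1 1 1 1 1 1 1 1 1 1 1 1 1 1 1 1 1 1 1 1 1 1 1 0 0 0 0 0 0]
 [0 0 0 0 0 0 0 1 1 1 1 1 1 1 1 1 1 1 1 1 1 1 1 1 1 0 0 0 0 0 0 0 0 0]
 [0 0 0 0 0 0 0 0 0 0 0 0 0 0 0 0 0 0 0 0 0 0 0 0 0 0 0 0 0 0 0 0 0 0]
 [0 0 0 0 0 0 0 0 0 0 0 0 0 0 0 0 0 0 0 0 0 0 0 0 0 0 0 0 0 0 0 0 0 0]
 [0 0 0 0 0 0 0 0 0 0 0 0 0 0 0 0 0 0 0 0 0 0 0 0 0 0 0 0 0 0 0 0 0 0]]
tab (array([0.6606, 0.0554]), np.float64(0.31367844343185425))
tab (array([0.6606, 0.0559]), np.float64(0.11123853176832199))
tab (array([0.6584, 0.0591]), np.float64(0.14570552110671997))
wheel scene (array([ 0.6201, -0.1968]), np.float64(0.8640829920768738))
[[273.5313 269.2858]]
```

```bash
python3 - <<'E'
from fit import *
t=bot.grab_frame("top"); s=bot.grab_frame("scene")
ims=[]
for f,(x,y) in((t,(190,232)),(s,(345,158))):
    a=cv2.resize(np.ascontiguousarray(f["img"][y:y+36,x:x+36,::-1]),None,fx=11,fy=11,interpolation=cv2.INTER_NEAREST)
    for P in CHOCK:
        u=((proj(f,place(P,.475,.2247,.005,-.25))-[x,y]+.5)*11).round().astype(np.int32)
        cv2.polylines(a,[cv2.convexHull(u)],True,(255,255,0),1)
    ims.append(a)
cv2.imwrite("pics/ch.png",np.hstack(ims))
E
```

```text
(no output)
```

View pics/ch.png

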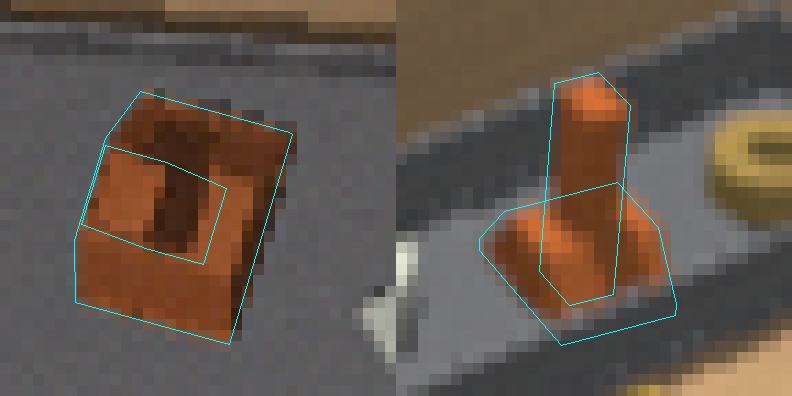

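The overlay matches both views: chock at about (0.475, 0.225), yaw −0.25. Now I go above it.

```bash
cat > g.py <<'E'
import sys; from h import *
from scipy.spatial.transform import Rotation as Rn
def go(p,yaw):
    s=bot.observe(); R=Rn.from_euler("xyz",s["tool_rot"]); T=Rn.from_euler("xyz",[np.pi,0,yaw])
    print("pos",np.round(s["position"],4),"rot",np.round(s["tool_rot"],4),"w",round(s["grip_width"],4),"ff",round(s["finger_force"],2),"F",np.round(s["force"],2),"t",round(s["clock"],2))
    print("twist first",np.round((R.inv()*T).as_rotvec(),4),"then shift",np.round(T.inv().apply(np.array(p)-s["position"]),4))
if __name__=="__main__":
    a=[float(v) for v in sys.argv[1:]]; go(a[:3],a[3])
E
python3 g.py .475 .2247 .12 2.892
```

```text
pos [0.2768 0.5604 0.2313] rot [3.1416 0.     2.6827] w 0.0853 ff 0.0 F [0.43 0.36 0.16] t 1.6
twist first [ 0.      0.     -0.2093] then shift [-0.275  -0.2763  0.1113]
```

>>> {"op": "apply_moves", "data": {
  "claw": [0.06,0.06,0.06,0.06,0.06,0.06,0.06,0.06,0.06,0.06,0.06,0.06,0.06,0.06,0.06,0.06],
  "xyz": [
    [0,0,0],
    [0,0,0],
    [-0.011,-0.011,0.004],
    [-0.022,-0.022,0.009],
    [-0.022,-0.022,0.009],
    [-0.022,-0.022,0.009],
    [-0.022,-0.022,0.009],
    [-0.022,-0.022,0.009],
    [-0.022,-0.022,0.009],
    [-0.022,-0.022,0.009],
    [-0.022,-0.022,0.009],
    [-0.022,-0.022,0.009],
    [-0.022,-0.022,0.009],
    [-0.022,-0.022,0.009],
    [-0.022,-0.022,0.009],
    [0,0,0]
  ],
  "twist": [
    [0,0,-0.105],
    [0,0,-0.104],
    [0,0,0],
    [0,0,0],
    [0,0,0],
    [0,0,0],
    [0,0,0],
    [0,0,0],
    [0,0,0],
    [0,0,0],
    [0,0,0],
    [0,0,0],
    [0,0,0],
    [0,0,0],
    [0,0,0],
    [0,0,0]
  ],
  "force": 40
}}

```text
clock: 3.2
position: [0.4767, 0.2209, 0.1183]
tool_rot: [-3.139, 0.0, 2.884]
force: [-0.3, 1.3, -0.6]
grip_width: 0.0597
finger_force: 0.0
```

```bash
python3 g.py .475 .2247 .036 2.892; python3 - <<'E'
from h import *
ims=[]
for c,(x,y) in(("top",(180,210)),("scene",(330,130))):
    f=bot.grab_frame(c); ims.append(cv2.resize(np.ascontiguousarray(f["img"][y:y+65,x:x+65,::-1]),None,fx=6,fy=6,interpolation=cv2.INTER_CUBIC))
cv2.imwrite("pics/ab.png",np.hstack(ims))
E
```

```text
pos [0.4767 0.2209 0.1183] rot [-3.1390e+00  1.0000e-04  2.8841e+00] w 0.0597 ff 0.0 F [-0.3   1.31 -0.6 ] t 3.2
twist first [-0.0026  0.0001 -0.0079] then shift [0.0026 0.0033 0.0823]
```

View pics/ab.png

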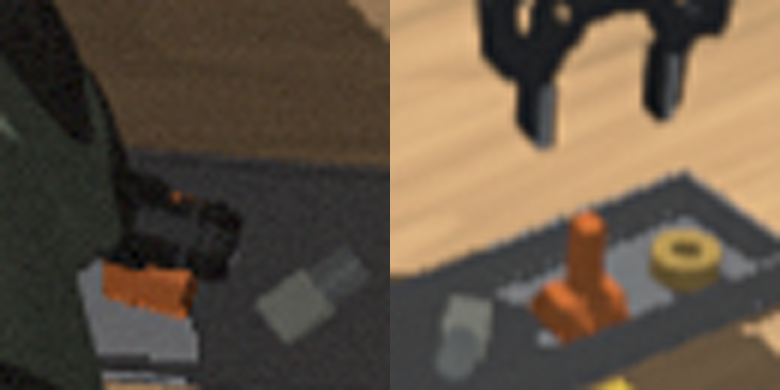

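The scene view shows the open fingers straddling the fin from above, midway between collar and motor. I descend and grip.

>>> {"op": "apply_moves", "data": {
  "claw": [0.06,0.06,0.06,0.06,0.06,0.0,0.0,0.0,0.0,0.0,0.0],
  "xyz": [
    [0.003,0.003,0.012],
    [0,0,0.02],
    [0,0,0.02],
    [0,0,0.02],
    [0,0,0.01],
    [0,0,0],
    [0,0,0],
    [0,0,0],
    [0,0,0],
    [0,0,0],
    [0,0,0]
  ],
  "twist": [
    [0,0,-0.008],
    [0,0,0],
    [0,0,0],
    [0,0,0],
    [0,0,0],
    [0,0,0],
    [0,0,0],
    [0,0,0],
    [0,0,0],
    [0,0,0],
    [0,0,0]
  ]
}}

```text
clock: 4.4
position: [0.4733, 0.2296, 0.0376]
tool_rot: [3.141, 0.0, 2.9]
force: [0.2, -0.1, -0.4]
grip_width: 0.0137
finger_force: 42.1
```

```bash
python3 g.py .475 .2247 .036 2.892
```

```text
pos [0.4733 0.2296 0.0376] rot [3.1412e+00 4.0000e-04 2.8997e+00] w 0.0137 ff 42.06 F [ 0.15 -0.06 -0.43] t 4.4
twist first [0.0004 0.0004 0.0077] then shift [-0.0029 -0.0043  0.0016]
```

>>> {"op": "apply_moves", "data": {
  "claw": [0,0,0,0,0,0,0,0,0,0,0,0,0,0,0,0],
  "xyz": [
    [0,0,-0.015],
    [0,0,-0.03],
    [0,0,-0.04],
    [0,0,-0.04],
    [0,0,-0.035],
    [0,0,0],
    [0,0,0],
    [0,0,0],
    [0,0,0],
    [0,0,0],
    [0,0,0],
    [0,0,0],
    [0,0,0],
    [0,0,0],
    [0,0,0],
    [0,0,0]
  ],
  "twist": [
    [0,0,0],
    [0,0,0],
    [0,0,0],
    [0,0,0],
    [0,0,0],
    [0,0,0.13],
    [0,0,0.13],
    [0,0,0.13],
    [0,0,0.13],
    [0,0,0.13],
    [0,0,0.13],
    [0,0,0.13],
    [0,0,0.13],
    [0,0,0.13],
    [0,0,0.13],
    [0,0,0]
  ]
}}

```text
clock: 6.0
position: [0.473, 0.2296, 0.1973]
tool_rot: [3.142, 0.0, 1.598]
force: [-0.1, 0.4, -0.8]
grip_width: 0.0133
finger_force: 42.1
```

```bash
python3 g.py .616 -.255 .11 1.583
```

```text
pos [0.473  0.2296 0.1973] rot [3.1416e+00 2.0000e-04 1.5976e+00] w 0.0133 ff 42.06 F [-0.14  0.38 -0.77] t 6.0
twist first [0.     0.0002 0.0146] then shift [-0.4863  0.1371  0.0873]
```

>>> {"op": "apply_moves", "data": {
  "claw": [0,0,0,0,0,0,0,0,0,0,0,0,0,0,0,0,0,0,0,0],
  "xyz": [
    [0,0,0],
    [-0.015,0.004,0],
    [-0.031,0.009,0],
    [-0.031,0.009,0],
    [-0.031,0.009,0],
    [-0.031,0.009,0],
    [-0.031,0.009,0],
    [-0.031,0.009,0],
    [-0.031,0.009,0],
    [-0.031,0.009,0],
    [-0.031,0.009,0],
    [-0.031,0.009,0],
    [-0.031,0.009,0],
    [-0.031,0.009,0],
    [-0.031,0.009,0],
    [-0.031,0.009,0],
    [-0.031,0.007,0.01],
    [-0.005,0,0.03],
    [0,0,0.03],
    [0,0,0.018]
  ],
  "twist": [
    [0,0,0.0146],
    [0,0,0],
    [0,0,0],
    [0,0,0],
    [0,0,0],
    [0,0,0],
    [0,0,0],
    [0,0,0],
    [0,0,0],
    [0,0,0],
    [0,0,0],
    [0,0,0],
    [0,0,0],
    [0,0,0],
    [0,0,0],
    [0,0,0],
    [0,0,0],
    [0,0,0],
    [0,0,0],
    [0,0,0]
  ]
}}

```text
clock: 8.0
position: [0.6154, -0.2546, 0.1069]
tool_rot: [-3.139, -0.001, 1.586]
force: [0.2, -0.1, -0.9]
grip_width: 0.0133
finger_force: 42.1
```

```bash
python3 g.py .616 -.257 .033 1.583; python3 - <<'E'
from fit import *
s=bot.observe(); p=s["position"]; ims=[]
print(s["qpos"].round(2))
for c,(x,y) in(("top",(345,165)),("scene",(225,215))):
    f=bot.grab_frame(c); a=cv2.resize(np.ascontiguousarray(f["img"][y:y+65,x:x+65,::-1]),None,fx=6,fy=6,interpolation=cv2.INTER_CUBIC)
    for Q in [place(WHEEL[0],.616,-.199,0,1.583)]+[place(P,p[0],p[1],p[2]-.033,1.583) for P in CHOCK]:
        cv2.polylines(a,[cv2.convexHull(((proj(f,Q)-[x,y]+.5)*6).round().astype(np.int32))],True,(255,255,0),1)
    ims.append(a)
cv2.imwrite("pics/pl.png",np.hstack(ims))
E
```

```text
pos [ 0.6154 -0.2546  0.1069] rot [-3.1392e+00 -8.0000e-04  1.5862e+00] w 0.0133 ff 42.11 F [ 0.15 -0.07 -0.95] t 8.0
twist first [-0.0024 -0.0008  0.0032] then shift [-0.0024  0.0005  0.0739]
[ 0.13  0.75  0.27  1.59 -0.25  0.84  0.52]
```

View pics/pl.png

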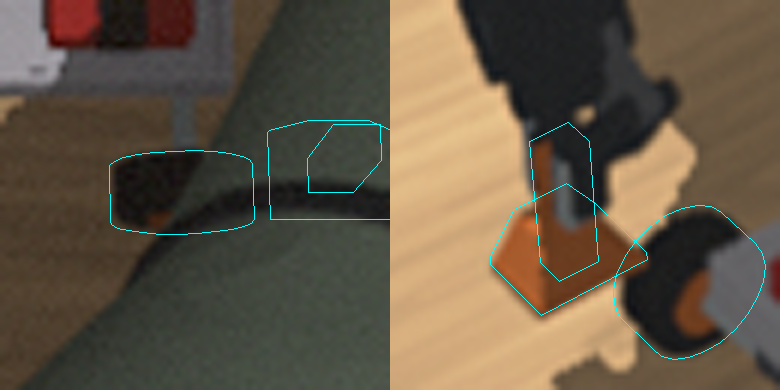

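The scene view shows the held chock matching the model. The tyre sits 1–2 mm from my estimate. I descend here, then slide forward to contact.

>>> {"op": "apply_moves", "data": {
  "claw": [0,0,0,0,0,0],
  "xyz": [
    [0,0,0.025],
    [0,0,0.025],
    [0,0,0.012],
    [0,0,0.006],
    [0,0,0.002],
    [0,0,0]
  ],
  "twist": [
    [0.0,0,0.003],
    [0,0,0],
    [0,0,0],
    [0,0,0],
    [0,0,0],
    [0,0,0]
  ]
}}

```text
clock: 8.7
position: [0.6175, -0.2538, 0.0402]
tool_rot: [3.141, 0.0, 1.582]
force: [-0.2, 0.5, -0.4]
grip_width: 0.0134
finger_force: 42.1
```

```bash
python3 g.py .616 -.243 .033 1.583
```

```text
pos [ 0.6175 -0.2538  0.0402] rot [3.1407e+00 4.0000e-04 1.5824e+00] w 0.0134 ff 42.11 F [-0.17  0.45 -0.41] t 8.7
twist first [ 0.0009  0.0004 -0.0006] then shift [ 0.0108 -0.0013  0.0072]
```

>>> {"op": "apply_moves", "data": {
  "claw": [0,0,0,0,0,0,0,0],
  "xyz": [
    [0,-0.001,0.004],
    [0,0,0.002],
    [0,0,0.001],
    [0,0,0],
    [0.004,0,0],
    [0.004,0,0],
    [0.002,0,0],
    [0,0,0]
  ],
  "twist": [
    [0,0,0],
    [0,0,0],
    [0,0,0],
    [0,0,0],
    [0,0,0],
    [0,0,0],
    [0,0,0],
    [0,0,0]
  ]
}}

```text
clock: 9.5
position: [0.6169, -0.2442, 0.0336]
tool_rot: [3.139, 0.002, 1.582]
force: [-0.1, -1.4, 10.7]
grip_width: 0.0131
finger_force: 43.6
```

>>> {"op": "apply_moves", "data": {
  "claw": [0,0,0],
  "xyz": [
    [0.001,0,-0.0005],
    [0.001,0,0],
    [0,0,0]
  ],
  "twist": [
    [0,0,0],
    [0,0,0],
    [0,0,0]
  ]
}}

```text
clock: 9.8
position: [0.6165, -0.2421, 0.0336]
tool_rot: [3.14, 0.001, 1.582]
force: [0.4, -2.3, 7.9]
grip_width: 0.0132
finger_force: 43.3
```

>>> {"op": "apply_moves", "data": {
  "claw": [0,0,0],
  "xyz": [
    [0.001,0,-0.0005],
    [0.001,0,0],
    [0,0,0]
  ],
  "twist": [
    [0,0,0],
    [0,0,0],
    [0,0,0]
  ]
}}

```text
clock: 10.1
position: [0.616, -0.2401, 0.0336]
tool_rot: [3.141, 0.001, 1.582]
force: [1.1, -5.2, 3.7]
grip_width: 0.0138
finger_force: 45.4
```

Contact: 5 N against the tyre while the vertical load falls. I release and rise straight up.

>>> {"op": "apply_moves", "data": {
  "claw": [0.03,0.05,0.05,0.05,0.05,0.05,0.05,0.05,0.05,0.05,0.05],
  "xyz": [
    [0,0,0],
    [0,0,0],
    [0,0,0],
    [0,0,0],
    [-0.001,0,-0.01],
    [0,0,-0.02],
    [0,0,-0.03],
    [0,0,-0.04],
    [0,0,-0.04],
    [0,0,-0.04],
    [0,0,0]
  ],
  "twist": [
    [0,0,0],
    [0,0,0],
    [0,0,0],
    [0,0,0],
    [0,0,0],
    [0,0,0],
    [0,0,0],
    [0,0,0],
    [0,0,0],
    [0,0,0],
    [0,0,0]
  ]
}}

```text
clock: 11.2
position: [0.6178, -0.2416, 0.2197]
tool_rot: [3.134, 0.002, 1.582]
force: [-0.3, -0.2, -0.3]
grip_width: 0.0501
finger_force: 0.0
```

>>> {"op": "apply_moves", "data": {
  "claw": [0.05,0.05,0.05,0.05,0.05,0.05],
  "xyz": [
    [0,-0.025,0],
    [0,-0.035,0],
    [0,-0.035,0],
    [0,-0.035,0],
    [0,-0.025,0],
    [0,0,0]
  ],
  "twist": [
    [0,0,0],
    [0,0,0],
    [0,0,0],
    [0,0,0],
    [0,0,0],
    [0,0,0]
  ]
}}

```text
clock: 11.8
position: [0.458, -0.2427, 0.214]
tool_rot: [-3.141, -0.0, 1.58]
force: [0.6, -0.9, -0.1]
grip_width: 0.05
finger_force: 0.0
```

```bash
python3 g.py .6605 .0557 .2 1.583; python3 - <<'E'
from fit import *
ims=[]
for c,(x,y) in(("top",(355,170)),("scene",(230,220))):
    f=bot.grab_frame(c); a=cv2.resize(np.ascontiguousarray(f["img"][y:y+60,x:x+60,::-1]),None,fx=6,fy=6,interpolation=cv2.INTER_CUBIC)
    for Q in [place(WHEEL[0],.616,-.199,0,1.583)]+[place(P,.616,-.2405,0,1.583) for P in CHOCK]:
        cv2.polylines(a,[cv2.convexHull(((proj(f,Q)-[x,y]+.5)*6).round().astype(np.int32))],True,(255,255,0),1)
    ims.append(a)
    for q in("latch_grip","chock_mid","tongue"):print(c,q,[(np.round(r["position"],4),round(r["score"],2)) for r in bot.find_in(c,q)[:1]])
cv2.imwrite("pics/pl2.png",np.hstack(ims))
E
```

```text
pos [ 0.458  -0.2427  0.214 ] rot [-3.1414e+00 -4.0000e-04  1.5798e+00] w 0.05 ff 0.0 F [ 0.56 -0.94 -0.14] t 11.8
twist first [-0.0002 -0.0004 -0.0032] then shift [0.2959 0.2061 0.014 ]
top latch_grip []
top chock_mid [(array([ 0.6101, -0.243 ,  0.0186]), 0.78)]
top tongue [(array([0.6978, 0.0317, 0.0867]), 0.58)]
scene latch_grip [(array([0.6645, 0.0526, 0.1227]), 0.66)]
scene chock_mid [(array([ 0.6228, -0.2508,  0.0174]), 0.73)]
scene tongue [(array([0.6994, 0.0424, 0.0875]), 0.71)]
```

View pics/pl2.png

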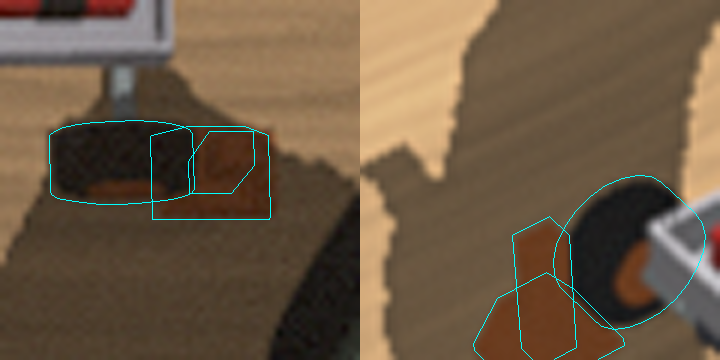

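The chock stands square against the tyre, at about (192,170) in the top half of the picture, and matches the model at (0.616, −0.2405). Next I go above the latch tab.

>>> {"op": "apply_moves", "data": {
  "claw": [0.036,0.036,0.036,0.036,0.036,0.036,0.036,0.036,0.036,0.036,0.036,0.036,0.036,0.036],
  "xyz": [
    [0.0124,0.0086,0],
    [0.0247,0.0172,0],
    [0.0247,0.0172,0],
    [0.0247,0.0172,0],
    [0.0247,0.0172,0],
    [0.0247,0.0172,0],
    [0.0247,0.0172,0],
    [0.0247,0.0172,0],
    [0.0247,0.0172,0],
    [0.0247,0.0172,0],
    [0.0247,0.0172,0],
    [0.0247,0.0172,0],
    [0.0118,0.0083,0.014],
    [0,0,0]
  ],
  "twist": [
    [0,0,-0.0032],
    [0,0,0],
    [0,0,0],
    [0,0,0],
    [0,0,0],
    [0,0,0],
    [0,0,0],
    [0,0,0],
    [0,0,0],
    [0,0,0],
    [0,0,0],
    [0,0,0],
    [0,0,0],
    [0,0,0]
  ],
  "force": 60
}}

```text
clock: 13.6
position: [0.6623, 0.0596, 0.1965]
tool_rot: [-3.139, -0.0, 1.589]
force: [-1.4, 1.5, -0.8]
grip_width: 0.0362
finger_force: 0.0
```

```bash
python3 g.py .6605 .0557 .106 1.583; python3 - <<'E'
from fit import *
ims=[];s=bot.observe();p=s["position"]
for c,(x,y) in(("top",(245,135)),("scene",(335,165))):
    f=bot.grab_frame(c); a=cv2.resize(np.ascontiguousarray(f["img"][y:y+65,x:x+65,::-1]),None,fx=6,fy=6,interpolation=cv2.INTER_CUBIC)
    for Q in [place(TAB[0],.6605,.0557,.125,1.583),place(box((-11,11),(-18,18),(0,20)),*p,1.583)]:
        cv2.polylines(a,[cv2.convexHull(((proj(f,Q)-[x,y]+.5)*6).round().astype(np.int32))],True,(255,255,0),1)
    ims.append(a)
cv2.imwrite("pics/tb.png",np.hstack(ims))
E
```

```text
pos [0.6623 0.0596 0.1965] rot [-3.1386e+00 -3.0000e-04  1.5886e+00] w 0.0362 ff 0.0 F [-1.37  1.52 -0.84] t 13.6
twist first [-0.003  -0.0003  0.0056] then shift [-0.0038 -0.0019  0.0905]
```

View pics/tb.png

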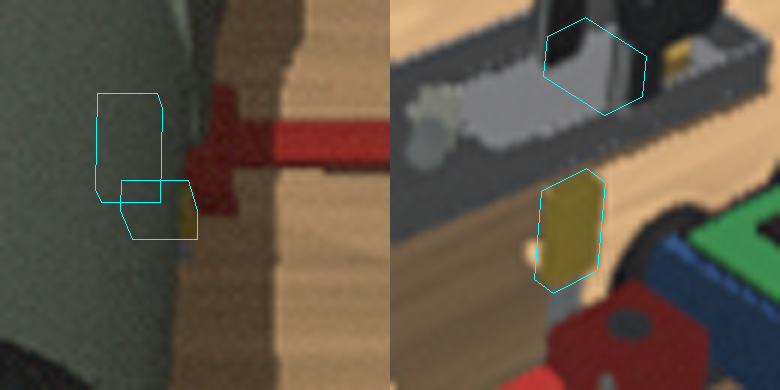

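The tab outline at about (570,230) in the picture matches to within 1–2 mm, so I descend and grip it.

>>> {"op": "apply_moves", "data": {
  "claw": [0.036,0.036,0.036,0.036,0.036,0.036],
  "xyz": [
    [-0.002,-0.001,0.01],
    [0,0,0.025],
    [0,0,0.025],
    [0,0,0.02],
    [0,0,0.008],
    [0,0,0]
  ],
  "twist": [
    [0,0,0.004],
    [0,0,0],
    [0,0,0],
    [0,0,0],
    [0,0,0],
    [0,0,0]
  ]
}}

```text
clock: 14.3
position: [0.6611, 0.0538, 0.1105]
tool_rot: [-3.14, 0.0, 1.58]
force: [-0.3, 0.1, -0.3]
grip_width: 0.036
finger_force: 0.0
```

```bash
python3 g.py .6605 .0565 .106 1.583
```

```text
pos [0.6611 0.0538 0.1105] rot [-3.1402e+00  5.0000e-04  1.5803e+00] w 0.036 ff 0.0 F [-0.33  0.09 -0.35] t 14.3
twist first [-0.0014  0.0005 -0.0027] then shift [ 0.0027 -0.0006  0.0045]
```

>>> {"op": "apply_moves", "data": {
  "claw": [0.036,0,0,0,0,0],
  "xyz": [
    [0.002,0,0.004],
    [0,0,0],
    [0,0,0],
    [0,0,0],
    [0,0,0],
    [0,0,0]
  ],
  "twist": [
    [0,0,0],
    [0,0,0],
    [0,0,0],
    [0,0,0],
    [0,0,0],
    [0,0,0]
  ]
}}

```text
clock: 14.9
position: [0.66, 0.0568, 0.1081]
tool_rot: [-3.138, -0.0, 1.582]
force: [-18.1, 0.9, 14.4]
grip_width: 0.0118
finger_force: 59.1
```

>>> {"op": "apply_moves", "data": {
  "claw": [0,0,0,0],
  "xyz": [
    [0,-0.002,-0.001],
    [0,-0.004,0],
    [0,-0.004,0],
    [0,0,0]
  ],
  "twist": [
    [0,0,0],
    [0,0,0],
    [0,0,0],
    [0,0,0]
  ]
}}

```text
clock: 15.3
position: [0.6524, 0.0566, 0.1089]
tool_rot: [3.139, -0.0, 1.581]
force: [6.6, 0.2, -5.0]
grip_width: 0.0112
finger_force: 58.4
```

>>> {"op": "apply_moves", "data": {
  "claw": [0,0,0,0,0],
  "xyz": [
    [0,-0.002,0.0005],
    [0,-0.002,0],
    [0,-0.001,0],
    [0,0,0],
    [0,0,0]
  ],
  "twist": [
    [0,0,0],
    [0,0,0],
    [0,0,0],
    [0,0,0],
    [0,0,0]
  ]
}}

```text
clock: 15.8
position: [0.6481, 0.0566, 0.1086]
tool_rot: [3.138, -0.0, 1.582]
force: [9.1, 0.6, -3.5]
grip_width: 0.0113
finger_force: 58.5
```

The latch is out about 12 mm, and the 9 N I read agrees with the spring. I start lifting along the arc.

>>> {"op": "apply_moves", "data": {
  "claw": [0,0,0,0,0],
  "xyz": [
    [0,-0.0005,0],
    [-0.0007,0,-0.003],
    [-0.0013,0,-0.006],
    [-0.0013,0,-0.006],
    [0,0,0]
  ],
  "twist": [
    [0,0,0],
    [0,0.02,0],
    [0,0.04,0],
    [0,0.04,0],
    [0,0,0]
  ]
}}

```text
clock: 16.3
position: [0.6481, 0.052, 0.1244]
tool_rot: [3.137, -0.102, 1.58]
force: [9.0, -0.1, -3.3]
grip_width: 0.0112
finger_force: 58.5
```

>>> {"op": "apply_moves", "data": {
  "claw": [0,0,0,0,0,0,0,0,0,0,0,0],
  "xyz": [
    [-0.0013,0,-0.006],
    [-0.0013,0,-0.006],
    [-0.0013,0,-0.006],
    [-0.0013,0,-0.006],
    [-0.0013,0,-0.006],
    [-0.0013,0,-0.006],
    [-0.0013,0,-0.006],
    [-0.0007,0,-0.003],
    [0,0,0],
    [0,0,0],
    [0,0,0],
    [0,0,0]
  ],
  "twist": [
    [0,0.04,0],
    [0,0.04,0],
    [0,0.04,0],
    [0,0.04,0],
    [0,0.04,0],
    [0,0.04,0],
    [0,0.04,0],
    [0,0.02,0],
    [0,0,0],
    [0,0,0],
    [0,0,0],
    [0,0,0]
  ]
}}

```text
clock: 17.5
position: [0.6478, 0.0318, 0.1645]
tool_rot: [3.138, -0.398, 1.581]
force: [8.9, -3.6, -4.3]
grip_width: 0.0114
finger_force: 59.0
```

```bash
python3 - <<'E'
from fit import *
s=bot.observe(); print(s["position"],s["tool_rot"],s["force"],abs(s["qd"]).max())
ims=[]
for c,(x,y) in(("top",(260,110)),("scene",(250,150))):
    f=bot.grab_frame(c); ims.append(cv2.resize(np.ascontiguousarray(f["img"][y:y+130,x:x+130,::-1]),None,fx=3,fy=3,interpolation=cv2.INTER_CUBIC))
    for q in("tongue","chock_mid"):print(c,q,[(np.round(r["position"],4),round(r["score"],2)) for r in bot.find_in(c,q)[:1]])
cv2.imwrite("pics/fin.png",np.hstack(ims))
E
```

```text
[0.64780223 0.03178457 0.16450644] [ 3.13815005 -0.39824833  1.58100876] [ 8.90211209 -3.61499113 -4.26315461] 0.0020475870096972456
top tongue [(array([0.6895, 0.0489, 0.1514]), 0.72)]
top chock_mid [(array([ 0.6118, -0.2422,  0.0189]), 0.59)]
scene tongue [(array([0.704 , 0.0179, 0.1299]), 0.63)]
scene chock_mid []
```

View pics/fin.png

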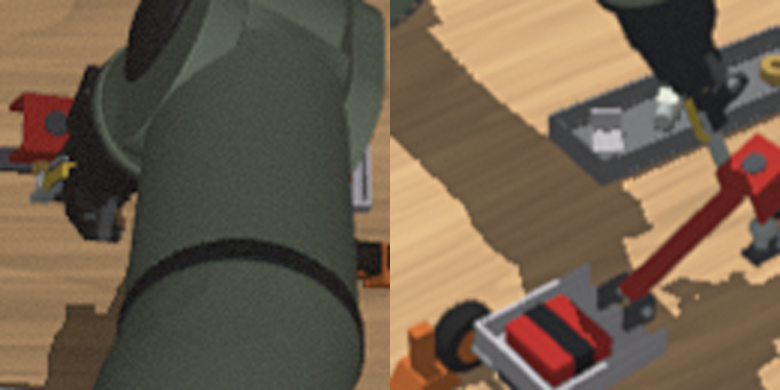

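The picture shows the tongue raised about 0.4 rad (roughly 58 mm) with the ball free at (765,235). The tab is held and still, and the chock is at the tyre at (420,360). I hand in.

```bash
python3 -c "
from workcell import bot
print(bot.job_done())"
```

```text
the job is handed in; nothing more can be done
None
```

I handed the job in at about 18 s: the chock stands released and snug behind the left wheel, the latch is pulled out about 12 mm, and the tongue is held still about 58 mm above the ball; no verdict was returned.

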